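# Close the capsule machine

## Robot

A 7-joint arm with a two-finger parallel gripper is mounted at the origin on the work surface. World frame = base frame: x ahead of the robot, y to its left, z up, the work surface at z = 0. Lengths are in m, angles in rad, forces in N, time in s.
With the tool pointing down it reaches from about 0.425 to 0.95 m from the base axis. Payload 4.7 kg.
Tool frame: the origin (TCP) lies at the very end of the fingers, on their centre line; the grasp point (between the pads) lies 19 mm behind it; z points along the fingers, y is the line along which they close (so a half turn about z gives the same grasp; the last joint's range is limited). The gripper opens to 87 mm and grips with 3 to 60 N. Pads are 19 mm wide; open, the fingers measure 117 mm over their backs; the gripper's body (75 mm by 190 mm) begins 51 mm behind the grasp point.
Start: joints at [-1.202, 0.469, -0.049, 1.532, 0.024, 1.141, -0.082], TCP at [0.261, 0.622, 0.223] pointing down, gripper open.
Joint ranges: [-2.59, 2.59], [-0.33, 1.99], [-1.39, 1.29], [0.1, 2.45], [-1.04, 4.18], [0.21, 1.99], [-2.66, 2.66]. Speed limits (rad/s): [2.57, 2.57, 3.14, 3.14, 3.14, 3.14, 3.14].

## Interface

Orientations are given as [roll, pitch, yaw] about the fixed x, y, z axes, in that order (R = Rz(yaw) Ry(pitch) Rx(roll)).
In Python, from station import manip gives the robot as it stands.
- The arm moves only by the tool servo_tool, never from a script. Its argument "motion" is a list of rows, each a list of 4 numbers: the shift along the tool's x, y, z in cm, then the turn about the tool's z in degrees. A call has 1 to 10 rows; each row shifts and turns the commanded pose from where the row before left it, along the tool's axes as they then stand; what a row does not reach is not made up. A row lasts 1/10 s, in which the tool goes at most 50 mm and 8.59 degrees, less where a joint would pass 70% of its speed; a pose out of reach is approached as far as the arm can. A call with a gripper value outside its range is refused whole. "gripper" is the finger opening in cm, from 0 to 8.7, set as the call begins (left out, the last holds). The fingers move at their own pace and stop on an object; "squeeze" is the grip in N (left out, the last holds). Time passes only in rows, so rows that do not move let the fingers close. It gives the time, the measured TCP pose, the force, the opening and the grip force at its end, in the units of the state.
- manip.observe(): the state, without advancing time (a new reading comes with each control period).
- manip.capture(name): name is "scene" or "top" or "wrist"; returns a dict with "img" (400x640x3 uint8, red, green, blue), "z_map" (400x640 float32, m along the optical axis (not along the pixel's ray), 0 where there is no reading), "fx", "fy", "cx", "cy" (pixels), "D" ([k1, k2, p1, p2, k3] as OpenCV has them; the pictures are not rectified), "world_to_cam" (4x4, takes a point from world to camera coordinates); the wrist camera has in their place "T_tool_cam" (4x4, takes a point from camera to tool coordinates, whose origin is the TCP and whose axes are the flange's). Camera axes: x right, y up, looking along -z (the intrinsics and any distortion apply to the point x, -y, -z); pixel columns grow to the right and rows downward; lengths in m; the calibration is good to about 2 mm. A picture is of the moment at which its call begins: read the wrist's pose just before it.
- manip.hand_in(): hands the job in; it is judged then, once.
The state is a dict: "time": time; "qpos": joint angles; "dq": joint speeds; "tau": joint torques, N m; "ee_pos": TCP position; "ee_rot": TCP orientation; "force": force on the tool from outside, world axes, zero at the start; "ft_torque": the same for the moment, N m; "finger_gap": finger opening in m; "finger_force": force on a finger pad.
Only numpy, scipy, OpenCV 4.12 (cv2) and the standard library are available. Lean on these libraries where they do the work, as an engineer would, in place of code of your own. Each camera call takes 0.05 s, during which the arm holds its last target. There are 200 camera calls.

## Task

One of the two coffee machines has been left open: push its capsule slide fully home, then flip its lever bar from the back over to the front so that it snaps shut. Just push with the fingertips, nothing needs gripping or lifting, and leave the other machine, the cups and everything else on the counter where they are.

Things in the scene. Friction and masses are not known exactly. Their poses are not given: they have to be found in the camera images.
- machine_a: White capsule coffee machine, fixed, 300 mm deep (x), 120 wide (y; 148 over the lever arms). LEFT OPEN: slide out 25-45 mm, lever back. Origin: middle of its footprint on the counter; x from its front (spout, slide, robot side) to its back, z up. Head: x -130 to -20, flat top 213 mm up, underside 130; drip tray 30 high; deck behind the head 185 high, 195 from x = +80.
- slide_a (a joint): Capsule slide, a black drawer in the front of that machine's head (m): 0 = fully home at a hard stop, grows to 0.05 as it comes out along machine -x. About 2.5 N of friction; stays where it is left.
- slide_a_face (a point): Centre of the slide's front face, an upright black plate 84 mm wide, 42 high (166 to 208 mm above the counter), facing machine -x. When home it is at machine x = -138 mm, 8 mm in front of the head. Nothing is close above or in front of it.
- lever_a (a joint): Toggle lever (rad): 0 = open, leaning 0.7 rad back (machine +x); 0.7 = upright, dead centre; 1.4 = locked, leaning 0.7 rad forward (machine -x). An over-centre spring holds it on either stop; about 3 N on the bar starts it moving, and past the centre it snaps over by itself.
- lever_a_bar (a point): Middle of the lever's level handle bar, along machine y: 138 mm long, 10 thick, with a black sleeve 90 long and 18 thick; an arm each side of the head carries it. It swings at 95 mm radius about a y axis at machine x = -60 mm, 175 mm up; the bar is 248 mm above the counter at both ends, 270 at the centre. Frame turns with the lever.
- machine_b: White capsule coffee machine, fixed, 300 mm deep (x), 120 wide (y; 148 over the lever arms). The other one, already closed: leave it alone. Origin: middle of its footprint on the counter; x from its front (spout, slide, robot side) to its back, z up. Head: x -130 to -20, flat top 213 mm up, underside 130; drip tray 30 high; deck behind the head 185 high, 195 from x = +80.
- slide_b (a joint): Capsule slide, a black drawer in the front of that machine's head (m): 0 = fully home at a hard stop, grows to 0.05 as it comes out along machine -x. About 2.5 N of friction; stays where it is left.
- slide_b_face (a point): Centre of the slide's front face, an upright black plate 84 mm wide, 42 high (166 to 208 mm above the counter), facing machine -x. When home it is at machine x = -138 mm, 8 mm in front of the head. Nothing is close above or in front of it.
- lever_b (a joint): Toggle lever (rad): 0 = open, leaning 0.7 rad back (machine +x); 0.7 = upright, dead centre; 1.4 = locked, leaning 0.7 rad forward (machine -x). An over-centre spring holds it on either stop; about 3 N on the bar starts it moving, and past the centre it snaps over by itself.
- lever_b_bar (a point): Middle of the lever's level handle bar, along machine y: 138 mm long, 10 thick, with a black sleeve 90 long and 18 thick; an arm each side of the head carries it. It swings at 95 mm radius about a y axis at machine x = -60 mm, 175 mm up; the bar is 248 mm above the counter at both ends, 270 at the centre. Frame turns with the lever.
- cup_a: paper cup standing on machine_a's drip tray under its spout, 52 mm wide at the foot, 72 mm at the rim, 82 mm tall; not to be moved. Origin: centre of its underside.
- cup_b: paper cup standing on machine_b's drip tray under its spout, 52 mm wide at the foot, 72 mm at the rim, 82 mm tall; not to be moved. Origin: centre of its underside.
- cup_c: paper cup standing on the counter to the left of the machines, 52 mm wide at the foot, 72 mm at the rim, 82 mm tall; not to be moved. Origin: centre of its underside.
- mug: white mug, 80 mm across, 90 mm tall, on the counter; not to be moved. Origin: centre of its underside.
- sugar: glass sugar jar, 64 mm across, 100 mm tall, on the counter; not to be moved. Origin: centre of its underside.
- capsule: spare coffee capsule, 38 mm across, 28 mm tall, on the counter; not to be moved. Origin: centre of its underside.

How it is judged:
On the way, in this order (a step that is already met when the one before it is completed fails the run):
1. the open machine's slide is pushed fully home while its lever is still back (value of joint slide_a below 0.003 m and value of joint lever_a below 0.5 rad), for 0.2 s.
2. its lever is flipped past the centre and sits in its forward, locked position (value of joint lever_a above 1.3 rad), for 0.2 s.
At the end, for the whole second after the job is handed in: the slide of machine_a is home (within 3 mm) and its lever rests in the locked position (joint above 1.3 rad); machine_b's slide is home (within 6 mm) and its lever locked (above 1.2 rad); the cup under the spout is at rest (value of joint slide_a below 0.003 m and value of joint lever_a above 1.3 rad and value of joint slide_b below 0.006 m and value of joint lever_b above 1.2 rad and linear speed of cup_a below 0.02 m/s); the robot touches nothing.
It fails at once if the other machine is operated (slide out over 6 mm or lever off its stop below 1.2 rad) (value of joint slide_b above 0.006 m or value of joint lever_b below 1.2 rad).
It fails at once if the lever of the open machine is thrown before its slide is home (value of joint lever_a above 0.9 rad and value of joint slide_a above 0.006 m).
It fails at once if a cup or any other thing on the counter is lifted, tipped or moved by more than 20 mm (distance of any of cup_a, cup_b, cup_c, mug, sugar, capsule from where it was at the start of the episode above 0.02 m or angle between any of cup_a, cup_b, cup_c, mug, sugar, capsule's own z axis and vertical above 0.35 rad).
It also fails if it takes over 45 s, if anything falls off the work surface, if the arm or the gripper's body presses on something with over 40 N, if the wrist force passes 120 N, or if a joint passes its speed limit or range.

## Working session

There is one attempt and no reset: what is moved stays moved. The work goes in short steps, Python scripts to look and compute and a tool call to move; the robot and the scene stay as the last step left them, time stands still between calls to the robot, and variables do not carry over. Pictures are saved under pics/ and viewed, at most 10 in all, crops included, and the job is handed in when it is done.

Besides the shell and the picture viewer there is one more tool, called after "Emit:" as name(argument=value, ...) on one line, values as JSON. servo_tool: Moves the arm, as the interface text tells. Its arguments: {"type":"object","properties":{"motion":{"type":"array"},"gripper":{"type":"number"},"squeeze":{"type":"number"}},"required":["motion"]}

```bash
mkdir -p pics
cat > h.py <<'E'
import numpy as np, cv2
from station import manip
def cap(n,f=None):
    c=manip.capture(n)
    if f: cv2.imwrite('pics/'+f,c['img'][:,:,::-1])
    return c
def cloud(c):
    """world xyz per pixel (fixed cams)"""
    h,w=c['z_map'].shape
    K=np.array([[c['fx'],0,c['cx']],[0,c['fy'],c['cy']],[0,0,1.]])
    u,v=np.meshgrid(np.arange(w),np.arange(h))
    p=cv2.undistortPoints(np.stack([u,v],-1).reshape(-1,1,2).astype(float),K,np.array(c['D'],float)).reshape(h,w,2)
    z=np.abs(c['z_map'])
    P=np.stack([p[...,0]*z,-p[...,1]*z,-z,np.ones_like(z)],-1)
    T=np.linalg.inv(c['world_to_cam'])
    W=(P@T.T)[...,:3]; W[z==0]=np.nan
    return W
E
python3 - <<'E'
from h import *
for n in('scene','top'):
    c=cap(n,n+'1.png'); np.save(n+'.npy',cloud(c))
s=manip.observe(); print(s['time'],s['ee_pos'],s['ee_rot'],s['qpos'])
a=cv2.imread('pics/scene1.png');b=cv2.imread('pics/top1.png')
E
```

```text
0.1 [0.26129427 0.62180543 0.22160746] [-3.13987316e+00  9.91255078e-05  2.74381223e+00] [-1.20190899  0.46936392 -0.04855347  1.53356187  0.02412429  1.14097522
 -0.08229504]
```

View pics/scene1.png

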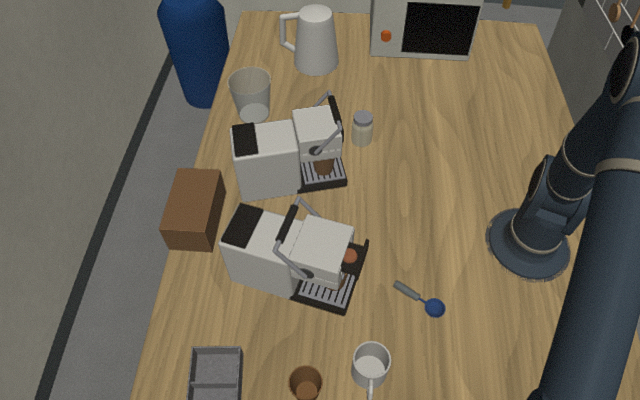

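View pics/top1.png

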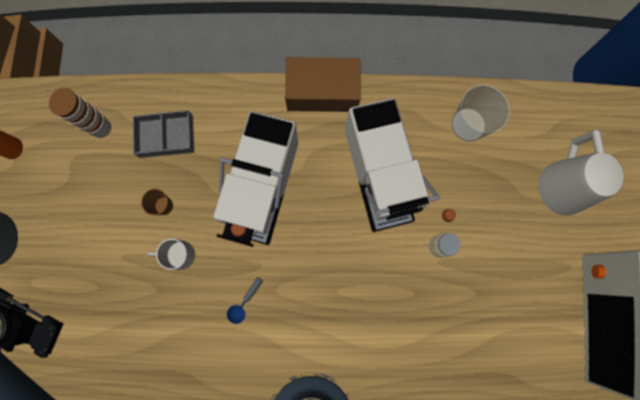

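The scene view shows the open machine at about (290,250), with its slide out at (360,255) and its lever back at (288,222). In the top view it is the left machine, with the head at (247,203), the slide at (237,235) and the bar at (252,168). Next I fit its pose.

Run:
```python
from h import *
def rect(P):
    r=cv2.minAreaRect((P[:,:2]*1000).astype(np.float32)); return r
for n,(u0,u1,v0,v1) in {'top':(205,310,100,250),'scene':(215,375,195,315)}.items():
    W=np.load(n+'.npy')[v0:v1,u0:u1].reshape(-1,3); W=W[~np.isnan(W[:,0])]
    print(n,'range',W.min(0),W.max(0), np.histogram(W[:,2],bins=np.arange(0.12,0.29,.01)))
    h=W[abs(W[:,2]-.213)<.006]; 
    # median-distance cleanup
    h=h[np.linalg.norm(h[:,:2]-np.median(h[:,:2],0),axis=1)<.09]
    print('head',len(h),rect(h),h.mean(0))
    d=W[(abs(W[:,2]-.195)<.004)]; print('deck195',len(d),rect(d))
    b=W[W[:,2]>.235]; print('bar',len(b),rect(b),b.mean(0),b.min(0),b.max(0))
W=np.load('top.npy'); 
for uv in [(247,203),(237,229),(225,237),(245,241),(237,240),(252,168),(268,130),(157,202),(175,255),(240,310)]: print(uv,W[uv[1],uv[0]].round(3))
```

```text
top range [ 0.43792171  0.00966212 -0.01039191] [0.86571124 0.31565515 0.26109812] (array([  23,   31,   43,   42,   44,  141, 2034, 1360,  428, 2277,   37,
         40,   76,  382,    3,    0]), array([0.12, 0.13, 0.14, 0.15, 0.16, 0.17, 0.18, 0.19, 0.2 , 0.21, 0.22,
       0.23, 0.24, 0.25, 0.26, 0.27, 0.28]))
head 2536 ((521.7396240234375, 161.1332550048828), (147.41656494140625, 144.94833374023438), 74.62268829345703) [0.5379555  0.15550784 0.21256612]
deck195 1237 ((598.24755859375, 140.126953125), (147.28701782226562, 307.8031311035156), 74.90433502197266)
bar 483 ((606.9075927734375, 137.55612182617188), (145.7377166748047, 26.354459762573242), 74.6672592163086) [0.60865068 0.13529393 0.25241171] [0.57627979 0.06636459 0.2350959 ] [0.63231718 0.21035344 0.26109812]
scene range [ 0.40758184 -0.13581587 -0.00844805] [0.8295874  0.24834914 0.26053985] (array([ 127,  202,  248,  246,  227,  333, 2154, 1474,  406, 2521,   56,
         54,  101,  390,    1,    0]), array([0.12, 0.13, 0.14, 0.15, 0.16, 0.17, 0.18, 0.19, 0.2 , 0.21, 0.22,
       0.23, 0.24, 0.25, 0.26, 0.27, 0.28]))
head 2694 ((520.0919799804688, 162.64654541015625), (147.84637451171875, 147.28526306152344), 74.41680908203125) [0.53659003 0.15989988 0.21286641]
deck195 1365 ((596.423828125, 142.06298828125), (147.29864501953125, 309.4453430175781), 76.0273666381836)
bar 523 ((606.069091796875, 138.6370391845703), (148.83209228515625, 26.385957717895508), 76.44853973388672) [0.60863615 0.14302674 0.25199414] [0.57738153 0.06582891 0.23508264] [0.63196335 0.21339312 0.26053985]
(247, 203) [0.536 0.15  0.213]
(237, 229) [0.478 0.174 0.193]
(225, 237) [0.458 0.198 0.208]
(245, 241) [0.45  0.152 0.207]
(237, 240) [0.452 0.171 0.208]
(252, 168) [0.608 0.135 0.255]
(268, 130) [0.715 0.109 0.193]
(157, 202) [0.565 0.433 0.003]
(175, 255) [0.42  0.375 0.001]
(240, 310) [0.277 0.192 0.001]
```

Emit:
servo_tool(motion=[[0,0,-2,-7.8],[0,0,-1,0],[0,0,0,0]], gripper=0)

```text
time: 0.4
ee_pos: [0.2619, 0.6232, 0.2543]
ee_rot: [3.138, 0.0, 2.877]
force: [0.1, -0.3, -0.1]
finger_gap: 0.0704
finger_force: 0.0
```

```bash
cat >> h.py <<'E'
from scipy.spatial.transform import Rotation as R
O=np.array([.607,.138,0]); RM=R.from_euler('z',-15,degrees=True)
def go(*m):
    """machine-frame mm targets -> tool shift cm"""
    s=manip.observe(); T=R.from_euler('xyz',s['ee_rot'])
    print('t',s['time'],'mach mm',(RM.inv().apply(s['ee_pos']-O)*1000).round(1),'F',RM.inv().apply(s['force']).round(1),'yaw',np.degrees(s['ee_rot'][2]).round(1),'gap',s['finger_gap'])
    for k in m:
        w=RM.apply(np.array(k)/1000)+O; print(k,w.round(3),'tool cm',(T.inv().apply(w-s['ee_pos'])*100).round(2))
E
python3 - <<'E'
from h import *
go((-215,0,187))
for n in('top','scene'):
    W=np.load(n+'.npy').reshape(-1,3); W=W[~np.isnan(W[:,0])]; M=RM.inv().apply(W-O)*1000
    def sel(x,y,z): return M[(M[:,0]>x[0])&(M[:,0]<x[1])&(M[:,1]>y[0])&(M[:,1]<y[1])&(M[:,2]>z[0])&(M[:,2]<z[1])]
    s=sel((-210,-140),(-50,50),(200,212)); print('slide plate top',len(s),np.percentile(s,[2,50,98],axis=0).round(1))
    b=sel((-30,40),(-40,40),(245,262)); print('sleeve',np.median(b,0).round(1),'slope deg',np.degrees(np.polyfit(b[:,1],b[:,0],1)[0]).round(2))
    d=sel((20,140),(-75,75),(180,200)); print('deck',np.percentile(d,[1,99],axis=0).round(1))
    h=sel((-125,-30),(-59,59),(207,218)); print('headtop',np.percentile(h,[1,99],axis=0).round(1))
E
```

```text
t 0.4 mach mm [-458.9  379.3  254.3] F [ 0.1 -0.3 -0.1] yaw 164.8 gap 0.07036496184445523
(-215, 0, 187) [0.399 0.194 0.187] tool cm [-24.5  -37.89   6.6 ]
slide plate top 128 [[-162.7  -39.8  202.1]
 [-158.8   -1.9  206.8]
 [-154.9   38.3  210.8]]
sleeve [2.70e+00 2.00e-01 2.55e+02] slope deg -0.52
deck [[ 25.5 -56.9 180.5]
 [138.5  59.  198.7]]
headtop [[-123.8  -57.8  208.2]
 [ -30.7   57.8  217. ]]
slide plate top 150 [[-166.   -40.   201.2]
 [-162.1    3.2  207.4]
 [-157.8   40.   211. ]]
sleeve [  0.8   1.5 255.1] slope deg -0.71
deck [[ 26.6 -54.1 180.6]
 [138.9  59.4 198.1]]
headtop [[-124.2  -57.2  209.2]
 [ -31.2   58.4  216.6]]
```

Emit:
servo_tool(motion=[[-2.5,-3.8,0,0],[-2.5,-3.8,0,0],[-2.5,-3.8,0,0],[-2.5,-3.8,0,0],[-2.5,-3.8,0,0],[-2.5,-3.8,0,0],[-2.5,-3.8,0,0],[-2.5,-3.8,0,0],[-2.5,-3.8,0,0],[-2.5,-3.7,0,0]])

```text
time: 1.4
ee_pos: [0.4048, 0.1894, 0.2521]
ee_rot: [3.141, -0.0, 2.877]
force: [0.1, -0.6, 1.2]
finger_gap: 0.0014
finger_force: 0.0
```

```bash
python3 -c "
from h import *
go((-200,0,187),(-148,0,187))"
```

```text
t 1.4 mach mm [-208.6   -2.6  252.1] F [ 0.3 -0.6  1.2] yaw 164.9 gap 0.0013650136581836222
(-200, 0, 187) [0.414 0.19  0.187] tool cm [-0.86  0.27  6.51]
(-148, 0, 187) [0.464 0.176 0.187] tool cm [-6.06  0.28  6.51]
```

Emit:
servo_tool(motion=[[0,0,2.5,0],[0,0,2.5,0],[0,0,1.4,0],[-1,0,0,0],[-1,0,0,0],[-1,0,0,0],[-0.5,0,0,0],[-0.5,0,0,0],[-0.5,0,0,0],[0,0,0,0]])

```text
time: 2.4
ee_pos: [0.4492, 0.1799, 0.1887]
ee_rot: [3.141, 0.001, 2.88]
force: [-0.9, -0.7, 0.7]
finger_gap: 0.0005
finger_force: 0.0
```

```bash
python3 -c "
from h import *
go((-148,0,187))"
```

```text
t 2.4 mach mm [-163.2   -0.4  188.7] F [-0.7 -0.9  0.7] yaw 165.0 gap 0.0005126189754503485
(-148, 0, 187) [0.464 0.176 0.187] tool cm [-1.52  0.04  0.17]
```

Emit:
servo_tool(motion=[[-0.4,0,0,0],[-0.4,0,0,0],[-0.4,0,0,0]])

```text
time: 2.7
ee_pos: [0.46, 0.1769, 0.1886]
ee_rot: [3.141, -0.0, 2.88]
force: [-2.3, 1.5, 0.9]
finger_gap: 0.0002
finger_force: 1.4
```

Emit:
servo_tool(motion=[[-0.3,0,0,0],[-0.3,0,0,0]])

```text
time: 2.9
ee_pos: [0.4657, 0.1754, 0.1885]
ee_rot: [3.141, -0.001, 2.88]
force: [-9.1, 2.8, 5.4]
finger_gap: 0.0002
finger_force: 5.7
```

Emit:
servo_tool(motion=[[-0.2,0,0,0],[0,0,0,0],[0,0,0,0]])

```text
time: 3.2
ee_pos: [0.4656, 0.1754, 0.1884]
ee_rot: [-3.141, -0.005, 2.881]
force: [-8.1, 2.4, 4.7]
finger_gap: 0.0007
finger_force: 4.1
```

```bash
python3 -c "
from h import *
go((-200,0,187))"
```

```text
t 3.2 mach mm [-146.2   -0.5  188.4] F [-8.4  0.2  4.7] yaw 165.1 gap 0.0006979350270747778
(-200, 0, 187) [0.414 0.19  0.187] tool cm [5.38 0.05 0.17]
```

Emit:
servo_tool(motion=[[1.5,0,0,0],[2.5,0,0,0],[0,0,-4,0],[0,0,-4,0],[0,0,-4,0],[0,0,-2,0],[0,0,0,0]])

```text
time: 3.9
ee_pos: [0.4309, 0.1854, 0.3318]
ee_rot: [3.136, 0.007, 2.879]
force: [-0.0, -0.1, 0.5]
finger_gap: 0.0008
finger_force: 0.0
```

Run:
```python
from h import *
go((40,0,325))
for n in('top','scene'):
    c=cap(n,n+'2.png');W=cloud(c).reshape(-1,3); W=W[~np.isnan(W[:,0])]; M=RM.inv().apply(W-O)*1000
    def sel(x,y,z): return M[(M[:,0]>x[0])&(M[:,0]<x[1])&(M[:,1]>y[0])&(M[:,1]<y[1])&(M[:,2]>z[0])&(M[:,2]<z[1])]
    s=sel((-210,-132),(-50,50),(195,212)); print('slide',len(s),np.percentile(s,[2,50,98],axis=0).round(1) if len(s) else '')
    b=sel((-30,40),(-40,40),(245,262)); print('sleeve',np.median(b,0).round(1))
```

```text
t 3.9 mach mm [-1.823e+02  2.000e-01  3.318e+02] F [ 0.  -0.1  0.5] yaw 165.0 gap 0.0007895836247180212
(40, 0, 325) [0.646 0.128 0.325] tool cm [-2.223e+01 -1.000e-02  8.300e-01]
slide 33 [[-135.   -40.8  197.7]
 [-133.1   -5.9  206.1]
 [-132.2   35.9  210.6]]
sleeve [  2.9  -0.5 254.7]
slide 95 [[-136.7  -31.2  197. ]
 [-134.9    7.4  206.9]
 [-132.1   40.1  211. ]]
sleeve [  0.8   1.4 255.1]
```

Emit:
servo_tool(motion=[[-4,0,0,0],[-4,0,0,0],[-4,0,0,0],[-4,0,0,0],[-4,0,0,0],[-2.5,0,0,0],[0,0,0,0]])

```text
time: 4.7
ee_pos: [0.6482, 0.1242, 0.3247]
ee_rot: [-3.137, -0.002, 2.876]
force: [-0.1, 0.0, -0.4]
finger_gap: 0.0001
finger_force: 0.0
```

```bash
python3 -c "
from h import *
go((42,0,235))"
```

```text
t 4.7 mach mm [ 43.4  -2.6 324.7] F [-0.1 -0.  -0.4] yaw 164.8 gap 9.050706063108298e-05
(42, 0, 235) [0.648 0.127 0.235] tool cm [0.12 0.31 8.97]
```

Emit:
servo_tool(motion=[[0,0,3,0],[0,0,3,0],[0,0,2.9,0],[0,0,0,0],[1,0,0,0],[1,0,0,0],[0.8,0,0,0]])

```text
time: 5.4
ee_pos: [0.6247, 0.1329, 0.2448]
ee_rot: [3.137, 0.017, 2.879]
force: [11.2, -3.5, 8.2]
finger_gap: 0.0007
finger_force: 5.3
```

Emit:
servo_tool(motion=[[0.8,0,0,0],[0.8,0,0,0],[0.8,0,0,0],[0.8,0,0,0]])

```text
time: 5.8
ee_pos: [0.5888, 0.1427, 0.2418]
ee_rot: [3.139, 0.004, 2.88]
force: [1.9, -0.1, 0.9]
finger_gap: 0.0009
finger_force: 1.0
```

Emit:
servo_tool(motion=[[0.8,0,0,0],[0.8,0,0,0],[0.8,0,0,0],[0.8,0,0,0],[0.8,0,0,0],[0,0,0,0]])

```text
time: 6.4
ee_pos: [0.5484, 0.1534, 0.2393]
ee_rot: [-3.142, -0.001, 2.881]
force: [0.2, -0.3, -1.2]
finger_gap: 0.0001
finger_force: 0.0
```

```bash
python3 -c "
from h import *
go()"
```

```text
t 6.4 mach mm [-60.6  -0.3 239.3] F [ 0.3 -0.2 -1.2] yaw 165.1 gap 0.000126734631029715
```

Contact is lost, so the lever has probably snapped over. I'll retreat back and up, then check.

Emit:
servo_tool(motion=[[-1,0,-1,0],[-1,0,-2,0],[0,0,-4,0],[0,0,-4,0],[0,0,-4,0],[-4,0,0,0],[-4,0,0,0],[-4,0,0,0],[0,0,0,0],[0,0,0,0]])

```text
time: 7.4
ee_pos: [0.6854, 0.116, 0.3881]
ee_rot: [-3.14, -0.002, 2.879]
force: [0.5, 0.2, 0.2]
finger_gap: 0.0002
finger_force: 0.0
```

Run:
```python
from h import *
go()
for n in('top','scene'):
    c=cap(n,n+'3.png');W=cloud(c).reshape(-1,3); W=W[~np.isnan(W[:,0])]; M=RM.inv().apply(W-O)*1000
    b=M[(M[:,0]>-170)&(M[:,0]<-20)&(abs(M[:,1])<40)&(M[:,2]>235)&(M[:,2]<290)]; print('sleeve',len(b),np.median(b,0).round(1),b.max(0))
    s=M[(M[:,0]>-210)&(M[:,0]<-132)&(abs(M[:,1])<45)&(M[:,2]>170)&(M[:,2]<211)]; print('slide',len(s),np.percentile(s,[2,50,98],axis=0).round(1) if len(s) else '')
```

```text
return _methods._mean(a, axis=axis, dtype=dtype,
  ret = um.true_divide(
Traceback (most recent call last):
ValueError: zero-size array to reduction operation maximum which has no identity
```

Run:
```python
from h import *
c=cap('scene','scene3.png');W=cloud(c).reshape(-1,3); W=W[~np.isnan(W[:,0])]; M=RM.inv().apply(W-O)*1000
b=M[(M[:,0]>-170)&(M[:,0]<-20)&(abs(M[:,1])<40)&(M[:,2]>235)&(M[:,2]<290)]; print('sleeve',len(b),np.median(b,0).round(1) if len(b) else '')
```

```text
sleeve 299 [-120.9    1.3  255. ]
```

View pics/scene3.png

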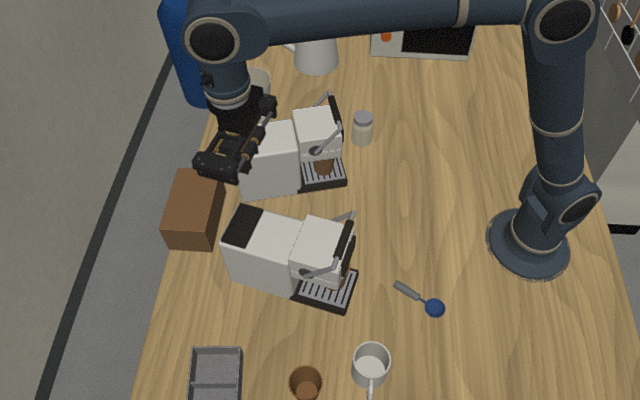

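The lever bar is now forward at about (347,240), measured at machine x = -121 mm, which is its locked position. The slide is home, the cups are in place and the arm is clear.

```bash
python3 -c "
from station import manip
print(manip.hand_in())"
```

```text
the job is handed in; nothing more can be done
None
```

I pushed machine_a's slide home to its hard stop, then flipped its lever forward until it locked, and handed the job in; the hand-in gave no verdict.

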